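Turn the knife box key and hold the bolt back

TASK

Take the key with the rectangular head out of the key stand (leave the round-headed one in place and do not disturb the other things), push it into the lock on top of the steel knife box, and wiggle it a little left and right under light pressure past the sticky discs until its collar sits down on the lock face. Then turn it a quarter turn clockwise (seen from above) to draw the bolt. The lock springs back, so finish while still gripping the key and holding it turned, ready for me to lift the lid.

Things in the scene. Friction and masses are not known exactly. Their poses are not given: they have to be found in the camera images.
- oblong_key: The key to use: plain steel, 60 g, 86.5 mm long, upright in either slot of the stand. Origin: middle of its flat lower end; z up the key, y along its width, x through its thickness. Upward from there: bit 18 (y) x 6 (x) mm, 9 mm tall; round neck 6 mm thick; collar 24 (y) x 16 (x) mm at 37.5 to 41.5 mm; flat rectangular head to the top. The same after a half turn about z.
- oblong_key_grip (a point): Point on this key's axis in its rectangular head, 64 mm above its lower end. The head is 30 (y) x 8 (x) mm, from 41 to 86.5 mm above the lower end, with a small hole above 73 mm. With the TCP here, fingers down, closing along the key's x, the fingertips end 3.5 mm above the collar.
- round_key: The other key, to be left in place: same build and axes, but with a round head (disc 40 mm across, 8 mm thick, centre 60.5 mm above the lower end) and a bit 24.5 mm wide that does not fit this lock. Origin: middle of its lower end.
- key_stand: Fixed black block 60 (x) x 130 (y) x 50 mm, origin under its centre. Two slots in its top, 27 (y) x 9 (x) mm, 44 mm deep, at y = +35 and -35 mm. The keys stand in them on their collars, lower ends 12.5 mm above the table, widths along the stand's y; lift a key straight up at least 40 mm to clear it.
- lock_box: Fixed steel knife box 120 (x) x 170 (y) mm, lid top at 75 mm, origin under its centre, z up. In the middle of the lid is the 44 x 44 mm face plate of the lock. On its -x side a brass bolt in a keeper is drawn in as the lock turns.
- lock_mouth (a point): Centre of the keyhole at the top of the face plate, 79 mm above the table, axes as the box. A slot 20.5 mm along the box's y, 8.5 mm along its x, chamfered 1.5 mm, plate 5 mm thick. The key goes straight down, its y along the box's y (either way round). From 14.5 mm deep its bit is free of the plate and can turn. At 37.5 mm the collar rests on the plate: home.
- first_disc (a point): Top of the first sticky disc, on the lock axis 16 mm below the mouth, axes as the box; hidden. Disc 5 mm thick, slot 20.5 x 8 mm, standing 11 to 26 degrees anticlockwise (from above) of the keyhole. The bit passes when aligned within about 6 degrees: press lightly (about 5 N) and rock the key until it drops.
- second_disc (a point): Top of the second sticky disc, 22 mm below the mouth, axes as the box; hidden. The same disc, standing 11 to 26 degrees clockwise of the keyhole. The discs turn stiffly (0.08 N m each, stops at 31 degrees either way); a bit that is inside a disc carries it along, one that presses lightly on top does not.
- plug_top (a point): Top of the lock's plug, 28 mm below the mouth, axes as the box; hidden. Its slot, 19.5 x 7.5 mm and 12 mm deep, is in line with the keyhole (within about 4 degrees to enter), so from the second disc the key turns back to straight and drops to home.
- lock_plug (a joint): Angle of the lock's plug: 0 at rest, in line with the keyhole; positive clockwise seen from above; stop at 1.57 rad (a quarter turn, bolt drawn). A spring of about 0.05 N m per rad turns it back towards 0 when the key is let go. There is up to 0.1 rad of play between key and plug.
- tape_1: Roll of tape lying flat, 96 mm across, 25 mm high; bystander. Origin under its centre.
- mill_1: Small grey mill, 44 mm across, 90 mm high; bystander. Origin under its centre.
- spice_jar_2: Spice jar with a red cap, 44 mm across, 105 mm high; bystander. Origin under its centre.
- timer: White dial timer with a red knob, 69 mm across, 44 mm high; bystander. Origin under its centre.
Things that resemble listed ones, but are neither listed nor needed, are in the scene too. What is shaped like the oblong_key but red is not meant.

How it is judged:
By the outcome, as a careful person would: the job done as asked, in the order asked, and still so for the second after the job is handed in, while the arm keeps its last pose, push and grip.
It also fails if it takes over 51 s, if anything falls off the work surface, if the arm or the gripper's body presses on something with over 40 N, if the wrist force passes 120 N, or if a joint passes its speed limit or range.

ROBOT

A 6-joint arm with a two-finger parallel gripper is mounted at the origin on a cart in front of the work surface, level with it; the furniture and walls round the work are solid. World frame = base frame: x ahead of the robot, y to its left, z up, the work surface at z = 0. Lengths are in mm, angles in rad, forces in N, time in s.
With the tool pointing down it reaches from about 400 to 925 mm from the base axis. Payload 12.5 kg.
Tool frame: the origin (TCP) lies between the finger pads, 19 mm behind the fingertips; this is the grasp point; x points along the fingers, y is the direction in which the jaws open and shut, and the axes are right-handed (so a half turn about x gives the same grasp; the last joint's range is limited). The gripper opens to 95 mm and grips with 3 to 60 N. Pads are 20 mm wide; open, the fingers measure 119 mm over their backs; the gripper's body (75 mm by 180 mm) begins 59 mm behind the grasp point.
Start: joints at [1.164, 0.491, 1.559, -0, 1.092, -0.106], TCP at [185.16, 596.959, 233.461] pointing down, gripper open.
Joint ranges: [-3.1, 3.1], [-0.84, 2.19], [0.05, 2.79], [-1.13, 4.28], [0.06, 2.93], [-2.69, 2.69]. Speed limits (rad/s): [2.22, 2.22, 2.79, 3.14, 3.14, 3.14].

INTERFACE

Orientations are given as [roll, pitch, yaw] about the fixed x, y, z axes, in that order (R = Rz(yaw) Ry(pitch) Rx(roll)).
In Python, from cell import env, cams gives the robot as it stands.
- The arm moves only by the tool carry_out, never from a script. Its arguments are lists of equal length, an entry for each row: "grip": the closure, from -1 (fully open) to 1 (shut); "linear": the shift along the tool's x, y, z scaled (see below), a list of three; "turn": the turn about the tool's x scaled (see below). In form: {"grip": [grip, ...], "linear": [[tx, ty, tz], ...], "turn": [turn, ...]}. A call has 1 to 5 rows; each row shifts and turns the commanded pose from where the row before left it, along the tool's axes as they then stand; what a row does not reach is not made up. The controller multiplies each number of a shift by 0.5 m and each number of a turn by 180 degrees. A row lasts 1/10 s, in which the tool goes at most 50 mm and 8.59 degrees, less where a joint would pass 70% of its speed; a pose out of reach is approached as far as the arm can. A call with a number of a shift or a turn outside -1 to 1 is refused whole. A call with a gripper value outside its range is refused whole. The fingers move at their own pace and stop on an object; the grip force is fixed at half the most. Time passes only in rows, so rows that do not move let the fingers close. It gives the time, the measured TCP pose, the force and the opening at its end, in the units of the state.
- env.state(): the state, without advancing time (a new reading comes with each control period).
- cams.read_camera(name): name is "side" or "top" or "wrist"; returns the picture (400x640x3 uint8, blue, green, red); there is no depth.
- cams.camera_info(name): a dict with "fx", "fy", "cx", "cy" (pixels), "dist" ([k1, k2, p1, p2, k3] as OpenCV has them; the pictures are not rectified), "view" (4x4, takes a point from world to camera coordinates). Camera axes: x right, y down, z forward; pixel columns grow to the right and rows downward; lengths in mm; the calibration is good to about 2 mm. A picture is of the moment at which its call begins: read the wrist's pose just before it. camera_info takes no time and is no camera call; for the wrist camera it gives the pose at the moment of the call.
- env.job_done(): hands the job in, once; it reports no verdict.
The state is a dict: "t": time; "joints": joint angles; "qvel": joint speeds; "tau": joint torques, N m; "eef_pos": TCP position; "tcp_rot": TCP orientation; "ft_force": force on the tool from outside, world axes, zero at the start; "moment": the same for the moment, N m; "opening": opening from 0.0 (shut) to 1.0 (fully open).
Only numpy, scipy, OpenCV 4.12 (cv2) and the standard library are available. Lean on these libraries where they do the work, as an engineer would, in place of code of your own. Each camera call takes 0.05 s, during which the arm holds its last target. There are 200 camera calls.

## Working session

There is one attempt and no reset: what is moved stays moved. The work goes in short steps, Python scripts to look and compute and a tool call to move; the robot and the scene stay as the last step left them, time stands still between calls to the robot, and variables do not carry over. Pictures are saved under pics/ and viewed, about 8 in all and at most 12, crops included, and the job is handed in when it is done.

Besides the shell and the picture viewer there is one more tool, called after ">>>" as name([rows], argument=value, ...), one row to a line, values as JSON. carry_out: Moves the arm, as the interface text tells. Shifts and turns lie within -1 to 1; 1 stands for 0.5 m of shift or 180 degrees of turn. Its arguments: {"type":"object","properties":{"grip":{"type":"array"},"linear":{"type":"array"},"turn":{"type":"array"}},"required":["grip","linear","turn"]}

```bash
mkdir -p pics; ls
python3 - <<'E'
from cell import env,cams
import cv2,numpy as np
s=env.state();print(s)
for n in ["top","side"]:
    i=cams.camera_info(n);print(n,{k:(np.round(v,3).tolist()) for k,v in i.items()})
    cv2.imwrite(f"pics/{n}0.png",cams.read_camera(n))
i=cams.camera_info("wrist");print({k:(np.round(v,3).tolist()) for k,v in i.items()})
cv2.imwrite("pics/wrist0.png",cams.read_camera("wrist"))
a,b=[cv2.imread(f"pics/{n}0.png") for n in("top","side")]
E
```

```text
pics
{'t': 0.0, 'joints': array([ 1.16441403e+00,  4.91585207e-01,  1.55944859e+00,  9.49800006e-07,
        1.09167484e+00, -1.05613355e-01]), 'qvel': array([-0.00081043, -0.00043734, -0.00048535,  0.00129266, -0.00066377,
        0.00019701]), 'tau': array([ 1.66241374e-03, -6.12637424e+01, -2.58189136e+01,  6.93576713e-02,
        4.81471675e-02, -9.47600279e-05]), 'eef_pos': array([185.0596051 , 596.74838424, 232.84609298]), 'tcp_rot': array([-1.6771645 ,  1.56968035, -1.97793388]), 'ft_force': array([-0.66036391, -0.90775502, -0.44500829]), 'moment': array([-0.03709038,  0.01343689, -0.01023462]), 'opening': 1.0003650421975403}
top {'fx': 437.132, 'fy': 437.132, 'cx': 325.255, 'cy': 197.308, 'dist': [-0.084, 0.0, 0.0, 0.0, 0.0], 'view': [[-0.001, -1.0, 0.011, 64.995], [-0.995, 0.0, -0.097, 634.929], [0.097, -0.011, -0.995, 1503.335], [0.0, 0.0, 0.0, 1.0]]}
side {'fx': 409.602, 'fy': 409.602, 'cx': 315.264, 'cy': 202.018, 'dist': [0.012, 0.0, 0.0, 0.0, 0.0], 'view': [[0.186, -0.983, 0.001, -14.872], [-0.467, -0.089, -0.88, 372.109], [0.865, 0.163, -0.475, 596.136], [0.0, 0.0, 0.0, 1.0]]}
{'fx': 319.682, 'fy': 319.682, 'cx': 318.99, 'cy': 199.619, 'dist': [-0.022, 0.0, 0.0, 0.0, 0.0], 'view': [[0.295, 0.955, -0.001, -623.366], [0.915, -0.282, 0.289, -33.984], [0.276, -0.086, -0.957, 392.102], [0.0, 0.0, 0.0, 1.0]]}
```

View pics/top0.png

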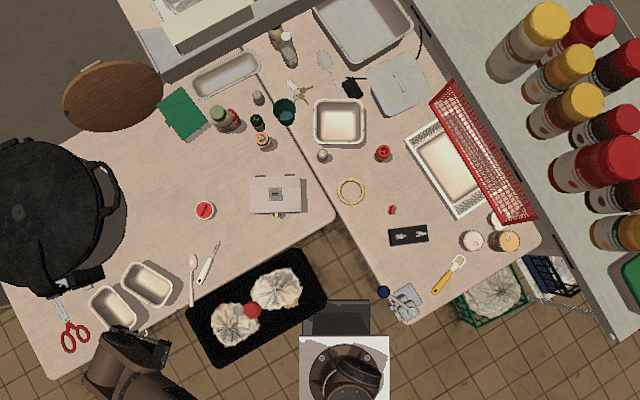

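View pics/side0.png

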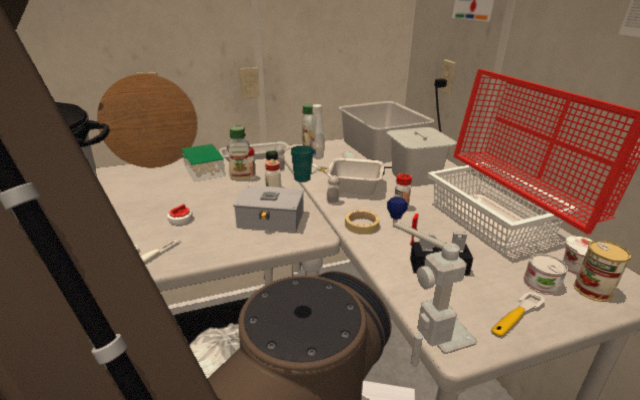

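The top picture shows the black stand at about (408,236) with two keys, the steel box at (275,195) and a small red thing at (391,210). The side picture shows the red key at (415,228), standing apart from the stand. Next: rough positions and an enlarged crop.

```bash
cat > h.py <<'E'
from cell import env,cams
import cv2,numpy as np
def ray(i,uv):
    K=np.array([[i["fx"],0,i["cx"]],[0,i["fy"],i["cy"]],[0,0,1.]])
    p=cv2.undistortPoints(np.array(uv,float).reshape(-1,1,2),K,np.array(i["dist"],float)).reshape(-1,2)
    V=np.array(i["view"]);R=V[:3,:3];c=-R.T@V[:3,3]
    d=np.c_[p,np.ones(len(p))]@R
    return c,d
def plane(i,uv,z):
    c,d=ray(i,uv);return c+d*((z-c[2])/d[:,2])[:,None]
def proj(i,X):
    V=np.array(i["view"]);K=np.array([[i["fx"],0,i["cx"]],[0,i["fy"],i["cy"]],[0,0,1.]])
    return cv2.projectPoints(np.array(X,float).reshape(-1,3),cv2.Rodrigues(V[:3,:3])[0],V[:3,3],K,np.array(i["dist"],float))[0].reshape(-1,2)
def tri(rays):
    A=0;b=0
    for c,d in rays:
        d=d/np.linalg.norm(d);M=np.eye(3)-np.outer(d,d);A=A+M;b=b+M@c
    return np.linalg.solve(A,b)
E
python3 - <<'E'
from h import *
t=cams.camera_info("top");s=cams.camera_info("side")
a=cv2.imread("pics/top0.png");b=cv2.imread("pics/side0.png")
print("stand",plane(t,[(408,236)],50),"box",plane(t,[(275,195)],79),"red",plane(t,[(391,210)],0))
# stand outline
g=a.max(2)
m=(g<60).astype(np.uint8);m[:215]=0;m[255:]=0;m[:,:380]=0;m[:,440:]=0
m=cv2.morphologyEx(m,cv2.MORPH_CLOSE,np.ones((9,9)))
c=max(cv2.findContours(m,0,2)[0],key=cv2.contourArea);r=cv2.minAreaRect(c);print(r)
print(plane(t,cv2.boxPoints(r),50))
w=cams.camera_info("wrist");c,d=ray(w,[(320,200)]);st=env.state();print("cam",c,d,st["eef_pos"],st["tcp_rot"])
A=cv2.resize(a[190:265,370:450],None,fx=5,fy=5,interpolation=2);B=cv2.resize(a[165:225,240:315],None,fx=5,fy=5,interpolation=2)
C=cv2.resize(b[180:290,380:490],None,fx=3,fy=3,interpolation=2)
im=np.zeros((600,800,3),np.uint8);im[:375,:400]=A;im[:300,400:775]=B;im[:][300:600,420:750]=C[:300];cv2.imwrite("pics/crop1.png",im)
E
```

```text
stand [[ 498.75254447 -220.88296132   50.        ]] box [[638.13452328 235.95435589  79.        ]] red [[ 592.25213624 -171.21261158    0.        ]]
((407.92022705078125, 234.88128662109375), (16.25235939025879, 38.77531433105469), 82.64761352539062)
[[ 522.06346245 -150.49556949   50.        ]
 [ 538.81999138 -284.95883016   50.        ]
 [ 483.06453349 -291.09397398   50.        ]
 [ 466.62049183 -156.98061607   50.        ]]
cam [106.93804043 619.81872543 384.64203278] [[ 0.27792051 -0.08339835 -0.95698292]] [185.111027   596.78136049 233.01303931] [-1.6599081   1.56997684 -1.96069831]
```

View pics/crop1.png

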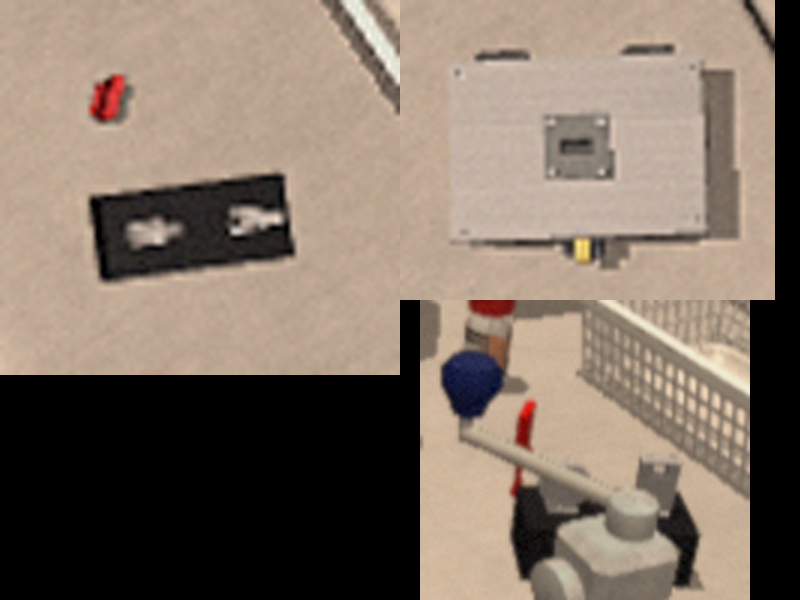

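The crop shows the right-hand key, at top pixel (420,234) and side pixel (459,243), with a flat rectangular head and hole, so it is the oblong_key. The left key (400,237) looks round, and the red one (391,210) is ruled out. I'll confirm this with the wrist camera up close.

```bash
cat >> h.py <<'E'
from scipy.spatial.transform import Rotation as Ro
def Rt(st): return Ro.from_euler("xyz",st["tcp_rot"]).as_matrix()
def plan(target,yawy=None,show=True):
    """tool shift (scaled) to target, turn (scaled) so tool y is along angle yawy (deg, mod 180)"""
    st=env.state();R=Rt(st);d=R.T@(np.array(target,float)-st["eef_pos"])/500
    a=np.degrees(np.arctan2(R[1,1],R[0,1]))
    print("t",round(st["t"],2),"eef",st["eef_pos"].round(1),"F",st["ft_force"].round(1),"M",st["moment"].round(2),"y-ang",round(a,1),"tilt",R[:,0].round(3),"open",round(st["opening"],3),"q6",st["joints"][5].round(2))
    print("linear",d.round(4), "n>=",np.abs(np.linalg.norm(d)*10).round(2))
    if yawy is not None:
        e=(yawy-a+90)%180-90; print("turn deg world ccw",round(e,2),"scaled turn (about tool x down => -)",round(-e/180,4))
E
python3 - <<'E'
from h import *
t=cams.camera_info("top");s=cams.camera_info("side")
print("ball",tri([(lambda r:(r[0],r[1][0]))(ray(t,[(383,292)])),(lambda r:(r[0],r[1][0]))(ray(s,[(397,207)]))]))
print("key",tri([(lambda r:(r[0],r[1][0]))(ray(t,[(422,233)])),(lambda r:(r[0],r[1][0]))(ray(s,[(459,238)]))]))
st=env.state();R=Rt(st);print(R.round(3));c,d=ray(cams.camera_info("wrist"),[(320,200)])
print("cam in tool",R.T@(c-st["eef_pos"]),R.T@d[0])
plan((600,240,250),0)
b=plane(t,[(240+x/5-80,165+y/5) for x,y in [(450,58),(705,62),(705,240),(450,240)]],75);print(b)
m=cv2.imread("pics/top0.png")
E
```

```text
ball [ 331.3651139  -104.0879475   247.30259152]
key [ 508.47738925 -260.30874278   84.57070464]
[[-0.     0.296  0.955]
 [-0.001  0.955 -0.296]
 [-1.    -0.001 -0.   ]]
cam in tool [-151.62205469   -1.28141819  -81.49968205] [0.95695924 0.00346804 0.29022126]
t 0.15 eef [185.1 596.8 233. ] F [-0.2 -1.1  0.2] M [ 0.   -0.02 -0.04] y-ang 72.8 tilt [-0.    -0.001 -1.   ] open 1.001 q6 -0.11
linear [-0.0337 -0.4357  1.0039] n>= 10.95
turn deg world ccw -72.77 scaled turn (about tool x down => -) 0.4043
[[701.91677949 322.80304363  75.        ]
 [699.07274823 148.01366247  75.        ]
 [577.12442486 147.49279672  75.        ]
 [577.08740417 320.83807432  75.        ]]
```

>>> carry_out([
  [0.005,-0.033,0.082],
  [0.005,-0.033,0.082],
  [0.005,-0.033,0.082],
  [0.005,-0.033,0.082],
  [0.005,-0.033,0.082],
], grip=[-1,-1,-1,-1,-1], turn=[0,0,0,0,0])

```text
t: 0.65
eef_pos: [357.6, 456.1, 220.8]
tcp_rot: [-2.105, 1.571, -2.406]
ft_force: [0.1, 0.5, 0.1]
opening: 1.0
```

>>> carry_out([
  [0.005,-0.033,0.082],
  [0.005,-0.033,0.082],
  [0.005,-0.033,0.082],
  [0.005,-0.033,0.082],
  [0.005,-0.033,0.082],
], grip=[-1,-1,-1,-1,-1], turn=[0,0,0,0,0])

```text
t: 1.15
eef_pos: [529.0, 316.5, 208.2]
tcp_rot: [-2.779, 1.57, -3.08]
ft_force: [0.1, 0.0, -0.6]
opening: 1.001
```

>>> carry_out([
  [0.005,-0.033,0.082],
  [0.005,-0.033,0.082],
  [0.005,-0.033,0.082],
], grip=[-1,-1,-1], turn=[0,0,0])

```text
t: 1.45
eef_pos: [631.8, 232.7, 200.6]
tcp_rot: [-2.886, 1.57, 3.096]
ft_force: [-0.2, 0.6, 1.3]
opening: 1.002
```

>>> carry_out([
  [0,0,0],
  [0,0,0],
  [0,0,0],
  [0,0,0],
  [0,0,0],
], grip=[-1,-1,-1,-1,-1], turn=[0.045,0.045,0.045,0.045,0.045])

```text
t: 1.95
eef_pos: [630.6, 234.1, 200.6]
tcp_rot: [-1.984, 1.57, -2.998]
ft_force: [0.3, -0.2, -0.2]
opening: 0.997
```

>>> carry_out([
  [0.02,0,0],
  [0.02,0,0],
  [0.02,0,0],
  [0.02,0,0],
  [0,0,0],
], grip=[-1,-1,-1,-1,-1], turn=[0.045,0.045,0.045,0.045,0])

```text
t: 2.45
eef_pos: [630.1, 234.0, 159.4]
tcp_rot: [-1.333, 1.568, -2.908]
ft_force: [0.2, -0.4, 0.1]
opening: 1.0
```

Run:
```python
from h import *
import pickle
plan((638,236,160),0)
w=cams.camera_info("wrist");im=cams.read_camera("wrist");cv2.imwrite("pics/wbox.png",im);pickle.dump(w,open("wbox.pkl","wb"))
print(proj(w,[(638,236,79)]))
```

```text
t 2.45 eef [630.1 234.  159.4] F [ 0.2 -0.4  0.1] M [-0.1   0.12 -0.02] y-ang -0.3 tilt [-0.003 -0.001 -1.   ] open 1.0 q6 0.26
linear [-0.0013  0.0158 -0.0041] n>= 0.16
turn deg world ccw 0.26 scaled turn (about tool x down => -) -0.0014
[[329.4825623  210.11200053]]
```

View pics/wbox.png

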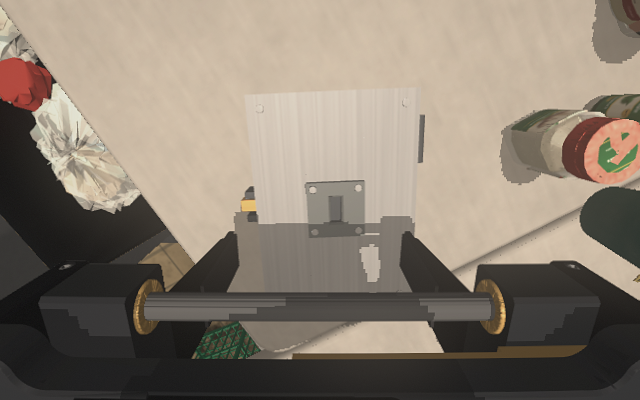

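The wrist view shows the face plate at about (305–365, 180–237), with the keyhole slot at (336,196–222) standing upright in the image. Now I'll measure it, then go on to the stand.

Run:
```python
from h import *
import pickle
w=pickle.load(open("wbox.pkl","rb"));im=cv2.imread("pics/wbox.png");g=cv2.cvtColor(im,cv2.COLOR_BGR2GRAY)
print(g[190:228:3,322:352:2])
P=g[170:245,295:375]
m=np.zeros_like(g);m[190:226,325:348]=(g[190:226,325:348]<80)
ys,xs=np.where(m);print(len(xs),xs.min(),xs.max(),ys.min(),ys.max(),xs.mean(),ys.mean())
c=max(cv2.findContours(m,0,2)[0],key=cv2.contourArea);r=cv2.minAreaRect(c);print(r)
pts=cv2.boxPoints(r);print(plane(w,pts,79).round(1),plane(w,[r[0]],79))
t=cams.camera_info("top");a=cv2.cvtColor(cv2.imread("pics/top0.png"),6)
print(a[186:204,262:288])
plan((497,-200,220),7)
for z in(50,79):print(proj(t,[(638,236,z)]))
```

```text
[[144 144 143 144 143 143 144 143 144 143 143 143 143 143 143]
 [143 144 143 143 143 143 143 143 143 142 142 142 142 143 142]
 [143 142 143 115  91 106 120 117 114 107 115 143 142 142 142]
 [142 142 143 126 106 108 107 107 108  95 117 143 142 142 141]
 [143 142 143 127 109 107 107 107 107  90 117 142 142 141 141]
 [142 141 141 129 109 106 106 106 107  92 116 140 141 140 140]
 [141 140 141 129 109 106 105 106 106  91 118 138 140 140 139]
 [141 140 140 133 108 106 105 105 106  89 119 137 139 139 139]
 [140 140 140 133 109 106 105 105 107  90 112 137 138 139 138]
 [139 139 139 134 110 105 105 105 106  90 112 136 139 138 138]
 [139 139 139 136 106  81  83  82  82  75 117 134 139 138 137]
 [143  95  95  94  87  90  90  91  91  90  89  93  95 122 141]
 [ 96  96  96  96  96  97  96  96  96  96  96  96  95  95  96]]
12 331 340 219 221 336.25 220.75
((335.5, 220.0), (2.0, 9.0), 90.0)
[[639.2 228.8  79. ]
 [646.2 228.7  79. ]
 [646.2 227.1  79. ]
 [639.2 227.1  79. ]] [[642.70141172 227.92211098  79.        ]]
[[180 178 182 181 179 180 181 177 178 181 181 184 179 180 179 181 179 177
  182 181 
[... 1475 characters left out ...]
 146 134 135 115 113 119 131 131 130 107
  110 107 120 190 180 178 180 177]
 [183 188 182 179 178 180 182 187 185 190 185 187 189 186 190 187 188 188
  189 196 188 183 182 178 182 182]
 [179 186 187 188 187 186 185 191 187 187 192 186 191 192 188 187 190 186
  188 187 187 185 186 186 184 184]
 [186 185 182 185 184 184 183 185 182 184 185 183 185 184 181 184 182 184
  181 181 184 183 180 178 179 178]]
t 2.5 eef [630.4 234.1 160.3] F [-0.1  0.5 -0.1] M [-0.07  0.04 -0.03] y-ang 0.0 tilt [-0.001 -0.    -1.   ] open 1.0 q6 0.26
linear [-0.1188 -0.2676  0.868 ] n>= 9.16
turn deg world ccw 6.96 scaled turn (about tool x down => -) -0.0387
[[275.84987544 195.89563584]]
[[274.98618415 195.03937438]]
```

>>> carry_out([
  [-0.011,-0.024,0.086],
  [-0.011,-0.024,0.086],
  [-0.011,-0.024,0.086],
  [-0.011,-0.024,0.086],
  [-0.011,-0.024,0.086],
], grip=[-1,-1,-1,-1,-1], turn=[0,0,0,0,0])

```text
t: 3.0
eef_pos: [569.7, 17.8, 189.4]
tcp_rot: [1.553, 1.57, -0.015]
ft_force: [0.8, 0.1, 0.6]
opening: 1.002
```

>>> carry_out([
  [-0.011,-0.024,0.086],
  [-0.011,-0.024,0.086],
  [-0.011,-0.024,0.086],
  [-0.011,-0.024,0.086],
  [-0.011,-0.024,0.086],
], grip=[-1,-1,-1,-1,-1], turn=[0,0,0,0,0])

```text
t: 3.5
eef_pos: [509.1, -197.3, 217.0]
tcp_rot: [1.167, 1.57, -0.401]
ft_force: [0.8, -0.4, -0.3]
opening: 0.998
```

>>> carry_out([
  [-0.01,-0.024,0.086],
  [0,0,0],
  [0,0,0],
], grip=[-1,-1,-1], turn=[0,-0.039,0])

```text
t: 3.8
eef_pos: [497.3, -239.7, 221.6]
tcp_rot: [1.027, 1.57, -0.42]
ft_force: [-0.5, 0.2, 0.3]
opening: 0.995
```

Run:
```python
from h import *
import pickle
w=pickle.load(open("wbox.pkl","rb"));t=cams.camera_info("top")
print("hole wrist",plane(w,[(335.4,208.6)],79),"top",plane(t,[(275,194.2)],79))
c,d=ray(w,[(335.4,208.6)]);c2,d2=ray(t,[(275,194.2)]);print(tri([(c,d[0]),(c2,d2[0])]))
plan((500,-250,140),7)
w=cams.camera_info("wrist");im=cams.read_camera("wrist");cv2.imwrite("pics/wstand.png",im);pickle.dump(w,open("wstand.pkl","wb"))
```

```text
hole wrist [[642.51626297 237.20756048  79.        ]] top [[640.86837054 235.98203235  79.        ]]
[641.94686568 236.23768716  75.7531079 ]
t 3.8 eef [ 497.3 -239.7  221.6] F [-0.5  0.2  0.3] M [-0.06  0.04  0.01] y-ang 7.1 tilt [ 0.001 -0.    -1.   ] open 0.995 q6 -0.69
linear [0.1631 0.0027 0.021 ] n>= 1.65
turn deg world ccw -0.09 scaled turn (about tool x down => -) 0.0005
```

View pics/wstand.png

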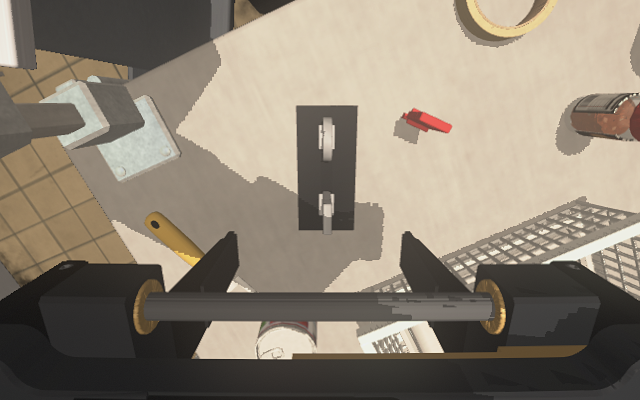

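The wrist view shows the stand at (297–357, 105–230), one key at (327,138), one at (327,212), and the red one outside at (428,121). One enlarged crop to confirm.

Run:
```python
from h import *
import pickle
im=cv2.imread("pics/wstand.png");w=pickle.load(open("wstand.pkl","rb"))
cv2.imwrite("pics/crop2.png",cv2.resize(im[98:242,280:440],None,fx=4,fy=4,interpolation=0))
g=cv2.cvtColor(im,6)
m=(g<75).astype(np.uint8);m[:,:285]=0;m[:,365:]=0;m[:95]=0;m[232:]=0
# edges of stand top per row
for v in range(106,232,4):
    r=g[v,286:370].astype(int);print(v,''.join('#' if x<62 else '+' if x<100 else '.' if x<150 else ' ' for x in r))
```

```text
106           .++++++++++++++++++++++++++++++++++++++++++++++++++++++++++++.            
110           .++++++++++++++++++++++++++++++++++++++++++++++++++++++++++++             
114           .++++++++++++++++++++++++++++++++++++++++++++++++++++++++++++.            
118           .++++++++++++++++++++++++++.........+++++++++++++++++++++++++             
122           .++++++++++++++++++++++++++.       ..++++++++++++++++++++++++             
126            +++++++++++++++++++++.   .            ++++++++++++++++++++++             
130            +++++++++++++++++++++.   .            ++++++++++++++++++++++             
134            +++++++++++++++++++++.    .           +++++++++++++++++++++.             
138            +++++++++++++++++++++.   .            +++++++++++++++++++++.             
142            +++++++++++++++++++++.   .            +++++++++++++++++++++.             
146            +++++++++++++++++++++.  ..            +++++++++++++++++++++              
150            .+++++++++++++++++++++++++.        .+++++++++++++++++++++++              
154            .++++++++++++++++
[... 1047 characters left out ...]
.....+#+##+#++#+++++++++++   .+........  ++++++++++++++++++++....         ...
206 ............+##############++++++  ..           +++++++++++++++++++++...............
210 ............+###################+....           ++++++++++++++++++++................
214 ............+###################+.....        ..+#######+###+++++++#................
218 .............#######################+.........#############+##++++++................
222 .............#######################+........+###############+++++#+................
226 .............#######################+........+############+###++###+................
230 ....................................................................................
```

View pics/crop2.png

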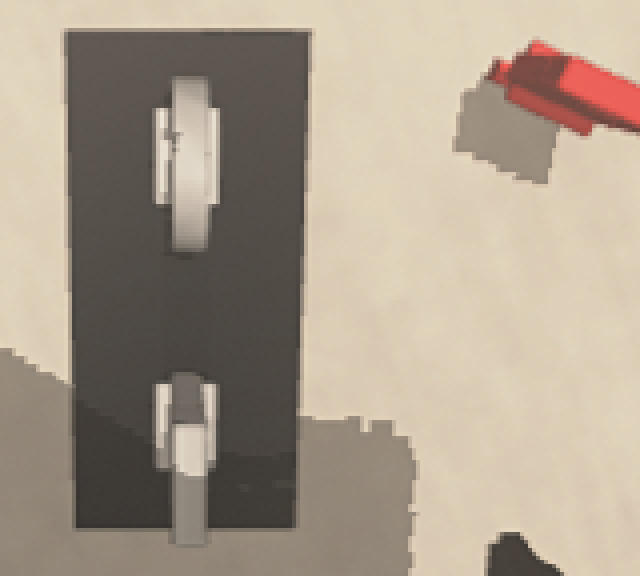

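The lower key (327,219) shows a narrow straight head reaching out to v=234, with flat, straight edges. The upper one (327,138) has the curved top of a disc. So the lower key, at the -y slot, is the oblong_key.

Run:
```python
from h import *
import pickle
w=pickle.load(open("wstand.pkl","rb"))
q=plane(w,[(280+172.5/4,98+423/4),(280+207.5/4,98+423/4),(280+208/4,98+546/4),(280+173/4,98+546/4)],99);print("head top",q.round(1),q.mean(0))
q=plane(w,[(280+154/4,98+384/4),(280+217/4,98+384/4)],54);print("collar near",q.round(1))
q=plane(w,[(280+66/4,98+30/4),(280+311/4,98+30/4),(280+297/4,98+528/4),(280+76/4,98+528/4)],50);print("stand",q.round(1),q.mean(0))
t=cams.camera_info("top")
r=[ray(w,[(327.6,219.2)]),ray(t,[(421,233)])];print(tri([(c,d[0]) for c,d in r]))
a=cv2.cvtColor(cv2.imread("pics/top0.png"),6);print(a[226:242,410:430])
print(proj(t,[(505,-257,99),(505,-242,99),(505,-272,99)]))
```

```text
head top [[ 501.8 -245.4   99. ]
 [ 509.6 -244.4   99. ]
 [ 513.7 -274.    99. ]
 [ 505.7 -275.    99. ]] [ 507.68901632 -259.67416853   99.        ]
collar near [[ 498.1 -249.5   54. ]
 [ 514.3 -247.4   54. ]]
stand [[ 465.9 -164.6   50. ]
 [ 525.  -157.2   50. ]
 [ 541.8 -286.1   50. ]
 [ 482.2 -293.6   50. ]] [ 503.73171657 -225.37717063   50.        ]
[ 506.76625128 -249.67342258  124.69918126]
[[105  86  90  72  34  20  22  24  24  22  33  28  31  34  39  26  51 169
  177 176]
 [ 28  32  27  24  34  33  31  34  38  31  38  40  38  38  33  32  27 168
  178 176]
 [ 33  42  32  39  41  35  38  37  34  33  36  39  28  39  39  32  18 170
  179 174]
 [ 38  40  34  32  37  36  35  41  33  37  28  42  37  40  38  31  17 161
  180 170]
 [ 39  41  42  43  35  37  32  31  21  18  21  21  27  33  27  35  13 114
  172 173]
 [ 44  37  39  37  39  38  89  93 118 123 114  94  55  17  28  45  28  87
  169 170]
 [ 38  35  34  36  28  55 137 149 176 187 193 173 133 115 122 126  77  87
  171 172]
 [ 44  33  40  40  29  37  94  93 140 162 183 187 198 198 202 209 126  73
  166 177]
 [ 40  32  41  36  33  59  59  37 151 180 169 160 189 174 162 178 105  34
  167 174]
 [ 40  38  32  44  33  54 130 143 159 152 118  80 136  74  10  10  22   9
  171 173]
 [ 40  41  34  33  39  18 163 195 155 104  75  41  32  27  28  36  30  14
  157 179]
 [ 34  40  37  47  32  41  26  24  15  26  31  31  36  32  37  31  33  26
  124 173]
 [ 39  38  43  39  37  42  36  31  37  33  41  31  33  39  40  39  34  25
   78 173]
 [ 42  37  37  32  33  37  41  39  38  39  39  38  37  34  33  36  36  29
   51 172]
 [ 34  39  43  42  44  32  30  43  44  33  32  32  38  33  31  27  22  18
   34 165]
 [ 40  40  40  37  33  36  34  32  27  25  26  23  30  41  41  69  88 124
  120 166]]
[[421.57231363 233.94813614]
 [417.1376874  233.96642924]
 [426.00077462 233.92919861]]
```

>>> carry_out([
  [0.08,0.008,0.021],
  [0.084,0.008,0.021],
  [0,0,0],
], grip=[-1,-1,-1], turn=[-0.002,0,0])

```text
t: 4.15
eef_pos: [507.1, -257.0, 134.9]
tcp_rot: [-2.294, 1.563, 2.544]
ft_force: [-0.1, 0.3, 0.0]
opening: 1.001
```

Run:
```python
from h import *
import pickle
plan((507.7,-259.7,76.5),7.4)
w=cams.camera_info("wrist");im=cams.read_camera("wrist");cv2.imwrite("pics/wkey.png",im);pickle.dump(w,open("wkey.pkl","wb"))
p=proj(w,[(501.8,-245.4,99),(509.6,-244.4,99),(513.7,-274,99),(505.7,-275,99)]);print(p.round(1))
u,v=p.mean(0).astype(int);print(u,v)
c=im[v-75:v+75,u-100:u+100].copy();cv2.imwrite("pics/crop3.png",cv2.resize(c,None,fx=4,fy=4,interpolation=0))
```

```text
t 4.15 eef [ 507.1 -257.   134.9] F [-0.1  0.3  0. ] M [-0.09  0.03 -0.01] y-ang 7.2 tilt [-0.006  0.004 -1.   ] open 1.001 q6 -0.71
linear [0.1168 0.0012 0.006 ] n>= 1.17
turn deg world ccw 0.16 scaled turn (about tool x down => -) -0.0009
[[313.4 217.8]
 [326.  217.8]
 [326.2 261.1]
 [313.8 261. ]]
319 239
```

View pics/crop3.png

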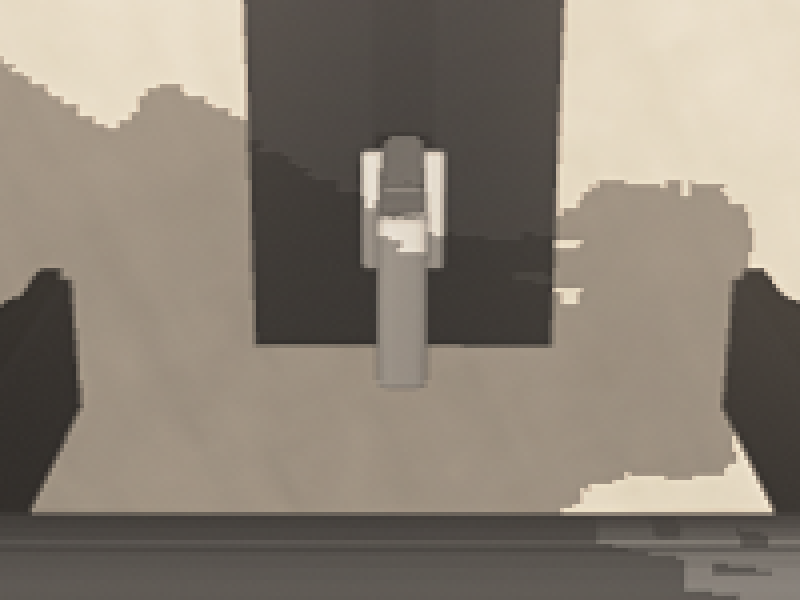

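The crop shows the flat head top at crop (377–427, 216–386), within 1 px of the prediction from the first view, so the 99 mm top height holds. The fingers are central over it. Descend and close.

>>> carry_out([
  [0.05,0.001,0.006],
  [0.047,0,0],
  [0.02,0,0],
  [0,0,0],
], grip=[-1,-1,-1,-1], turn=[-0.001,0,0,0])

```text
t: 4.6
eef_pos: [509.2, -260.7, 81.1]
tcp_rot: [-2.75, 1.571, 2.092]
ft_force: [-0.7, -1.1, 0.2]
opening: 1.002
```

>>> carry_out([
  [0,0,0],
  [0,0,0],
  [0,0,0],
  [0,0,0],
  [0,0,0],
], grip=[1,1,1,1,1], turn=[0,0,0,0,0])

```text
t: 5.1
eef_pos: [509.0, -261.3, 80.7]
tcp_rot: [1.167, 1.57, -0.275]
ft_force: [-0.2, 0.3, -0.3]
opening: 0.639
```

>>> carry_out([
  [0,0,0],
  [0,0,0],
  [0,0,0],
  [0,0,0],
  [0,0,0],
], grip=[1,1,1,1,1], turn=[0,0,0,0,0])

```text
t: 5.6
eef_pos: [508.9, -261.3, 80.4]
tcp_rot: [-2.972, 1.571, 1.87]
ft_force: [0.4, 0.6, 0.6]
opening: 0.208
```

```bash
python3 -c "
from h import *
plan((508,-259.7,136),7.4)"
```

```text
t 5.6 eef [ 508.9 -261.3   80.4] F [0.4 0.6 0.6] M [-0.04  0.03 -0.  ] y-ang 7.4 tilt [-0.  0. -1.] open 0.208 q6 -0.72
linear [-0.1113 -0.0015 -0.0034] n>= 1.11
turn deg world ccw -0.02 scaled turn (about tool x down => -) 0.0001
```

>>> carry_out([
  [0.0075,-0.001,-0.002],
  [0,0,0],
  [0,0,0],
  [0,0,0],
  [0,0,0],
], grip=[0.6,0.6,1,1,1], turn=[0,0,0,0,0])

```text
t: 6.1
eef_pos: [508.4, -260.3, 76.7]
tcp_rot: [2.208, 1.571, 0.767]
ft_force: [0.6, -0.7, 0.3]
opening: 0.087
```

>>> carry_out([
  [0,0,0],
  [0,0,0],
], grip=[1,1], turn=[0,0])

```text
t: 6.3
eef_pos: [508.3, -260.3, 76.7]
tcp_rot: [2.566, 1.571, 1.125]
ft_force: [1.2, -0.5, -0.2]
opening: 0.083
```

```bash
python3 -c "
from h import *
plan((508,-259.7,136),7.4)"
```

```text
t 6.3 eef [ 508.3 -260.3   76.7] F [ 1.2 -0.5 -0.2] M [-0.04  0.    0.  ] y-ang 7.4 tilt [ 0.  0. -1.] open 0.083 q6 -0.72
linear [-0.1187 -0.0005 -0.0013] n>= 1.19
turn deg world ccw -0.03 scaled turn (about tool x down => -) 0.0001
```

>>> carry_out([
  [-0.02,0,0],
  [-0.04,0,0],
  [-0.05,0,0],
  [-0.06,0,0],
  [-0.06,0,0],
], grip=[1,1,1,1,1], turn=[0,0,0,0,0])

```text
t: 6.8
eef_pos: [508.2, -260.2, 193.5]
tcp_rot: [1.757, 1.571, 0.316]
ft_force: [1.1, 0.4, -1.1]
opening: 0.083
```

>>> carry_out([
  [0,0.015,-0.04],
  [0,0.031,-0.075],
  [0,0.031,-0.075],
  [0,0.031,-0.075],
  [0,0.031,-0.075],
], grip=[1,1,1,1,1], turn=[0,0,0,0,0])

```text
t: 7.3
eef_pos: [555.5, -81.3, 192.6]
tcp_rot: [1.318, 1.57, -0.124]
ft_force: [0.3, -0.5, -0.0]
opening: 0.082
```

>>> carry_out([
  [0,0.031,-0.075],
  [0,0.031,-0.075],
  [0,0.031,-0.075],
  [0,0.031,-0.075],
  [0,0.031,-0.075],
], grip=[1,1,1,1,1], turn=[0,0,0,0,0])

```text
t: 7.8
eef_pos: [608.1, 114.9, 192.6]
tcp_rot: [1.596, 1.57, 0.155]
ft_force: [-0.1, -0.7, -0.4]
opening: 0.08
```

>>> carry_out([
  [0,0.031,-0.075],
  [0,0.031,-0.075],
  [0,0.021,-0.06],
  [0,0,0],
  [0,0,0],
], grip=[1,1,1,1,1], turn=[0,0,0,0.041,0])

```text
t: 8.3
eef_pos: [635.3, 223.5, 192.1]
tcp_rot: [1.917, 1.571, 0.347]
ft_force: [-1.1, -0.1, 0.2]
opening: 0.081
```

```bash
python3 -c "
from h import *
plan((641.5,236.5,160),0)"
```

```text
t 8.3 eef [635.3 223.5 192.1] F [-1.1 -0.1  0.2] M [-0.06  0.05 -0.05] y-ang 0.0 tilt [ 0.  0. -1.] open 0.081 q6 0.24
linear [ 0.0643  0.0125 -0.0259] n>= 0.7
turn deg world ccw -0.01 scaled turn (about tool x down => -) 0.0001
```

Run:
```python
from h import *
import pickle
st=env.state();e=st["eef_pos"]
w=cams.camera_info("wrist");im=cams.read_camera("wrist");cv2.imwrite("pics/wl.png",im);pickle.dump((w,e),open("wl.pkl","wb"))
print("hole pred",proj(w,[(642,236.7,79)]),"bit bottom pred corners",proj(w,[e+np.array([x,y,-64.2]) for x in(-3,3) for y in(-9,9)]).round(1))
cv2.imwrite("pics/crop4.png",cv2.resize(im[120:270,230:430],None,fx=4,fy=4,interpolation=0))
```

```text
hole pred [[326.79837668 185.56751067]] bit bottom pred corners [[314.8 231.7]
 [314.7 208.2]
 [323.  231.7]
 [323.1 208.2]]
```

View pics/crop4.png

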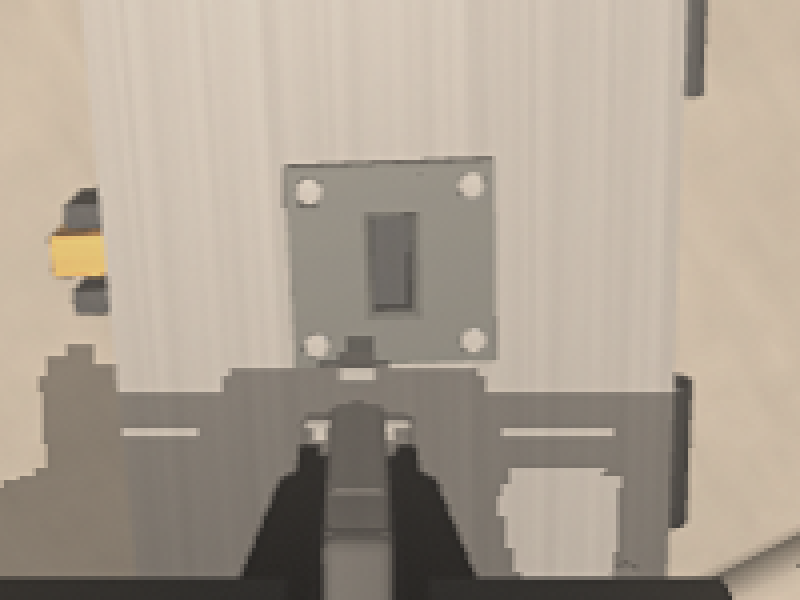

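The crop shows the face plate with corners at (286,164), (494,158), (496,358) and (297,366). The slot is centred at about (393,263), and the box looks turned a little. The key hangs straight in the fingers.

Run:
```python
from h import *
import pickle
w,e=pickle.load(open("wl.pkl","rb"))
f=lambda L:[(230+x/4-.5+.125,120+y/4-.5+.125) for x,y in L]
def sh(n,L):
    q=plane(w,f(L),79);print(n,q[:,:2].round(1).tolist(),q.mean(0).round(2), [round(np.degrees(np.arctan2(*(q[i]-q[j])[:2])),2) for i,j in((0,3),(1,2))],[round(np.degrees(np.arctan2(*(q[i]-q[j])[1::-1])),2) for i,j in((1,0),(2,3))],np.linalg.norm(q[0]-q[1]),np.linalg.norm(q[0]-q[3]))
sh("plate",[(286,164),(495,157),(497,359),(297,368)])
sh("screws",[(309,192),(471,185),(474,341),(316,346)])
sh("hole",[(366,213),(418,211),(419,317),(371,319)])
w1=pickle.load(open("wbox.pkl","rb"))
r=[ray(w,f([(393.5,264)])),ray(w1,[(335.4,208.6)]),ray(cams.camera_info("top"),[(275,194.2)])];print(tri([(c,d[0]) for c,d in r]),tri([(c,d[0]) for c,d in r[:2]]))
g=cv2.cvtColor(cv2.imread("pics/wl.png"),6)
print(g[168:204:2,316:342:1])
```

```text
plate [[620.4, 258.1], [664.0, 259.7], [665.8, 215.3], [622.1, 213.2]] [643.08 236.57  79.  ] [np.float64(-2.23), np.float64(-2.41)] [np.float64(2.02), np.float64(2.79)] 43.591927855404975 44.9918310814788
screws [[625.1, 252.2], [659.1, 253.7], [660.7, 219.4], [626.3, 218.2]] [642.82 235.91  79.  ] [np.float64(-2.03), np.float64(-2.63)] [np.float64(2.59), np.float64(1.97)] 34.01060523675134 33.996213564802815
hole [[637.1, 247.7], [648.1, 248.2], [648.6, 224.9], [638.3, 224.4]] [643.03 236.29  79.  ] [np.float64(-2.84), np.float64(-1.39)] [np.float64(2.33), np.float64(2.56)] 10.972450137354231 23.376341805750908
[642.33842176 236.1064504   75.78235544] [643.10419992 234.50942763  70.76517557]
[[147 148 148 147 148 147 147 147 147 147 147 147 147 147 147 146 146 146
  147 146 146 146 146 146 146 146]
 [147 147 147 147 147 147 147 147 147 147 147 147 146 146 147 146 146 146
  146 146 145 146 146 146 146 146]
 [147 147 147 147 148 147 149 149 148 148 148 148 148 149 149 149 149 148
  147 147 145 146 146 146 146 145]
 [146 147 147 147 141 122 110 110 114 113 112 111 110 109 107 105 104 
[... 865 characters left out ...]
95  83 105
  124 137 144 143 143 143 143 142]
 [144 144 143 143 144 132 116 109 106 108 108 108 107 108 109  94  82 106
  125 137 144 142 142 142 141 142]
 [143 142 143 143 143 136 120 110 106 108 108 107 107 107 110  95  83 107
  126 137 143 142 141 141 141 141]
 [142 142 142 142 143 136 122 100  82  83  82  82  82  82  83  80  81 108
  125 136 142 141 141 141 141 141]
 [142 142 141 142 142 136 123 121 123 124 126 125 125 126 125 125 124 124
  121 132 141 141 141 141 140 140]
 [142 142 141 141 141 141 141 140 141 141 141 140 140 140 140 141 141 141
  140 141 141 140 140 140 141 140]
 [141 142 142 142 141 142 142 141 141 141 140 140 140 140 140 140 140 140
  140 140 140 140 140 141 140 140]]
```

```bash
python3 - <<'E'
from h import *
import pickle
w,e=pickle.load(open("wl.pkl","rb"))
def P(n,x,y,z):
    p=proj(w,[e+np.array([x,y,z-64.2])])[0];print(n,((p-[230,120]+.375)*4).round(0))
P("bit bot L",-3,9,0);P("bit bot R",3,9,0);P("bit top L",-3,9,9);P("collar bot",-8,12,37.5);P("collar bot",8,12,37.5);P("collar top",-8,12,41.5);P("collar topR",8,12,41.5);P("head top",-4,15,86.5);P("head topR",4,15,86.5);P("head low",-4,15,45);P("hole",7.6,12.6,-49)
E
python3 - <<'E'
import cv2
im=cv2.imread("pics/wl.png");cv2.imwrite("pics/crop5.png",cv2.resize(im[195:270,290:350],None,fx=8,fy=8,interpolation=0))
E
```

```text
bit bot L [340. 354.]
bit bot R [374. 354.]
bit top L [340. 371.]
collar bot [304. 414.]
collar bot [411. 414.]
collar top [302. 424.]
collar topR [412. 424.]
head top [322. 547.]
head topR [393. 547.]
head low [329. 414.]
hole [393. 266.]
```

View pics/crop5.png

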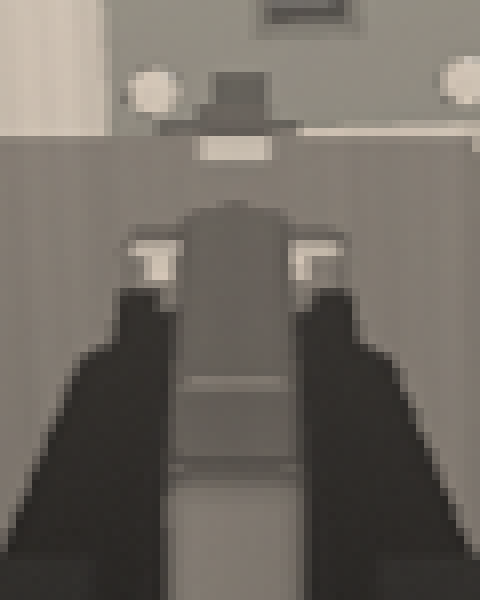

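The bright collar tops and the bit's end face at crop (200–272, 104–135) show the key upright in the fingers, shifted about +0.5 mm in y from the TCP. The keyhole lies at (643.0, 236.2) with the box turned about +2.3°. Now align and come to just above the mouth.

>>> carry_out([
  [0,0.015,-0.024],
  [0.03,0,0],
  [0.03,0,0],
  [0.022,0,0],
  [0,0,0],
], grip=[1,1,1,1,1], turn=[-0.0128,0,0,0,0])

```text
t: 8.85
eef_pos: [641.9, 233.8, 148.1]
tcp_rot: [-1.363, 1.567, -2.893]
ft_force: [0.3, 0.3, -1.0]
opening: 0.084
```

```bash
python3 -c "
from h import *
plan((643,235.7,146),2.3)"
```

```text
t 8.85 eef [641.9 233.8 148.1] F [ 0.3  0.3 -1. ] M [-0.08  0.09  0.07] y-ang 2.3 tilt [-0.004 -0.001 -1.   ] open 0.084 q6 0.21
linear [ 0.0042  0.0023 -0.0037] n>= 0.06
turn deg world ccw -0.03 scaled turn (about tool x down => -) 0.0001
```

>>> carry_out([
  [0,0.0015,-0.0034],
  [0,0,0],
  [0,0,0],
], grip=[1,1,1], turn=[0,0,0])

```text
t: 9.15
eef_pos: [643.8, 236.5, 151.3]
tcp_rot: [1.872, 1.57, 0.342]
ft_force: [0.3, 0.4, -0.4]
opening: 0.082
```

```bash
python3 -c "
from h import *
plan((643,235.7,146),2.3)"
```

```text
t 9.15 eef [643.8 236.5 151.3] F [ 0.3  0.4 -0.4] M [-0.07  0.02  0.02] y-ang 2.4 tilt [ 0.001  0.    -1.   ] open 0.082 q6 0.21
linear [ 0.0105 -0.0017  0.0015] n>= 0.11
turn deg world ccw -0.06 scaled turn (about tool x down => -) 0.0003
```

>>> carry_out([
  [0.006,-0.0015,0.0015],
  [0.006,0,0],
  [0.006,0,0],
  [0.004,0,0],
  [0,0,0],
], grip=[1,1,1,1,1], turn=[0,0,0,0,0])

```text
t: 9.65
eef_pos: [642.8, 235.5, 139.2]
tcp_rot: [-1.426, 1.57, -2.956]
ft_force: [-1.5, -0.8, -0.2]
opening: 0.082
```

```bash
python3 -c "
from h import *
plan((643,235.7,134),2.3)"
```

```text
t 9.65 eef [642.8 235.5 139.2] F [-1.5 -0.8 -0.2] M [-0.1   0.08 -0.01] y-ang 2.4 tilt [-0.001 -0.    -1.   ] open 0.082 q6 0.21
linear [ 0.0105  0.0004 -0.0003] n>= 0.11
turn deg world ccw -0.05 scaled turn (about tool x down => -) 0.0003
```

>>> carry_out([
  [0.005,0,0],
  [0.005,0,0],
  [0.005,0,0],
  [0.005,0,0],
  [0,0,0],
], grip=[1,1,1,1,1], turn=[0,0,0,0,0])

```text
t: 10.15
eef_pos: [642.8, 235.6, 129.2]
tcp_rot: [-1.495, 1.57, -3.025]
ft_force: [-0.4, 0.1, -0.4]
opening: 0.084
```

>>> carry_out([
  [0.003,0,0],
  [0.002,0,0],
  [0,0,0],
], grip=[1,1,1], turn=[0,0,0])

```text
t: 10.45
eef_pos: [643.0, 235.6, 127.2]
tcp_rot: [2.291, 1.571, 0.761]
ft_force: [0.1, 0.1, -0.7]
opening: 0.088
```

```bash
python3 -c "
from h import *
plan((643,235.7,127),2.3)"
```

```text
t 10.45 eef [643.  235.6 127.2] F [ 0.1  0.1 -0.7] M [-0.13  0.02 -0.03] y-ang 2.4 tilt [ 0.  0. -1.] open 0.088 q6 0.21
linear [ 0.0004  0.     -0.0002] n>= 0.0
turn deg world ccw -0.05 scaled turn (about tool x down => -) 0.0003
```

>>> carry_out([
  [0.002,0,0],
  [0,0,0],
], grip=[1,1], turn=[0,0])

```text
t: 10.65
eef_pos: [643.1, 235.6, 126.8]
tcp_rot: [1.882, 1.57, 0.352]
ft_force: [-1.8, 0.3, 4.8]
opening: 0.082
```

>>> carry_out([
  [0.001,0,0],
  [0,0,0],
  [0,0,0],
], grip=[1,1,1], turn=[0,0,0])

```text
t: 10.95
eef_pos: [643.1, 235.6, 126.7]
tcp_rot: [1.847, 1.57, 0.317]
ft_force: [-1.4, -0.8, 7.6]
opening: 0.082
```

>>> carry_out([
  [0,0,0],
  [0,0,0],
  [0,0,0],
  [0,0,0],
], grip=[1,1,1,1], turn=[-0.02,-0.02,-0.02,0])

```text
t: 11.35
eef_pos: [643.6, 235.7, 126.4]
tcp_rot: [1.616, 1.569, 0.276]
ft_force: [1.7, -0.7, 3.7]
opening: 0.083
```

>>> carry_out([
  [0,0,0],
  [0,0,0],
], grip=[1,1], turn=[-0.015,0])

```text
t: 11.55
eef_pos: [643.0, 235.6, 125.6]
tcp_rot: [2.145, 1.571, 0.85]
ft_force: [2.0, 0.9, 0.1]
opening: 0.08
```

>>> carry_out([
  [0,0,0],
  [0,0,0],
], grip=[1,1], turn=[-0.015,0])

```text
t: 11.75
eef_pos: [642.9, 235.6, 125.5]
tcp_rot: [-2.078, 1.571, 2.957]
ft_force: [1.2, 0.8, 0.9]
opening: 0.084
```

```bash
python3 -c "
from h import *
plan((643,235.7,127),2.3)"
```

```text
t 11.75 eef [642.9 235.6 125.5] F [1.2 0.8 0.9] M [ 0.04 -0.16 -0.  ] y-ang 18.5 tilt [-0.  0. -1.] open 0.084 q6 -0.07
linear [-0.003   0.0003 -0.0001] n>= 0.03
turn deg world ccw -16.17 scaled turn (about tool x down => -) 0.0898
```

>>> carry_out([
  [0.003,0,0],
  [0.003,0,0],
  [0,0,0],
], grip=[1,1,1], turn=[0,0,0])

```text
t: 12.05
eef_pos: [642.9, 235.6, 122.4]
tcp_rot: [-1.975, 1.571, 3.06]
ft_force: [2.1, 0.9, -1.3]
opening: 0.082
```

>>> carry_out([
  [0.003,0,0],
  [0.0015,0,0],
  [0,0,0],
], grip=[1,1,1], turn=[0,0,0])

```text
t: 12.35
eef_pos: [643.0, 235.6, 121.0]
tcp_rot: [1.584, 1.57, 0.337]
ft_force: [0.6, 0.2, 4.1]
opening: 0.085
```

```bash
python3 -c "
from h import *
plan((643,235.7,121.2),2.3)"
```

```text
t 12.35 eef [643.  235.6 121. ] F [0.6 0.2 4.1] M [-0.16  0.25  0.02] y-ang 18.5 tilt [ 0.  0. -1.] open 0.085 q6 -0.07
linear [-0.0004  0.0001 -0.0002] n>= 0.0
turn deg world ccw -16.23 scaled turn (about tool x down => -) 0.0902
```

>>> carry_out([
  [0,0,0],
  [0,0,0],
  [0,0,0],
  [0,0,0],
  [0,0,0],
], grip=[1,1,1,1,1], turn=[0.03,0.03,0.03,0.03,0.02])

```text
t: 12.85
eef_pos: [642.6, 235.6, 120.8]
tcp_rot: [-1.485, 1.57, 3.108]
ft_force: [-2.6, 0.3, 4.7]
opening: 0.082
```

>>> carry_out([
  [0.0005,0,0],
  [0,0,0],
], grip=[1,1], turn=[0.015,0])

```text
t: 13.05
eef_pos: [642.5, 235.6, 120.5]
tcp_rot: [-1.359, 1.57, -3.094]
ft_force: [-2.4, 0.3, 4.9]
opening: 0.08
```

```bash
python3 -c "
from h import *
plan((643,235.7,121.2),2.3)"
```

```text
t 13.05 eef [642.5 235.6 120.5] F [-2.4  0.3  4.9] M [-0.09  0.65  0.1 ] y-ang -9.4 tilt [-0.001 -0.    -1.   ] open 0.08 q6 0.42
linear [-0.0015  0.0009 -0.0004] n>= 0.02
turn deg world ccw 11.69 scaled turn (about tool x down => -) -0.065
```

>>> carry_out([
  [0,0,0],
  [0,0,0],
], grip=[1,1], turn=[0.015,0])

```text
t: 13.25
eef_pos: [642.5, 235.6, 120.3]
tcp_rot: [-1.306, 1.57, -3.086]
ft_force: [-3.5, 0.3, 4.0]
opening: 0.08
```

>>> carry_out([
  [0,0,0],
  [0,0,0],
], grip=[1,1], turn=[0.015,0])

```text
t: 13.45
eef_pos: [642.4, 235.6, 120.1]
tcp_rot: [-1.254, 1.57, -3.081]
ft_force: [-5.1, -0.0, 3.7]
opening: 0.08
```

```bash
python3 -c "
from h import *
plan((643,235.7,121.2),2.3)"
```

```text
t 13.45 eef [642.4 235.6 120.1] F [-5.1 -0.   3.7] M [0.01 1.14 0.1 ] y-ang -14.7 tilt [-0.001 -0.    -1.   ] open 0.08 q6 0.51
linear [-0.0021  0.0011 -0.0004] n>= 0.02
turn deg world ccw 16.98 scaled turn (about tool x down => -) -0.0944
```

>>> carry_out([
  [0,-0.001,0],
  [0,0,0],
], grip=[1,1], turn=[0.014,0])

```text
t: 13.65
eef_pos: [642.3, 235.7, 120.2]
tcp_rot: [-0.968, 1.57, -2.839]
ft_force: [-2.8, 0.6, 3.0]
opening: 0.081
```

>>> carry_out([
  [0.0005,0,0],
  [0,0,0],
], grip=[1,1], turn=[0.014,0])

```text
t: 13.85
eef_pos: [642.2, 235.7, 119.9]
tcp_rot: [-1.247, 1.57, 3.121]
ft_force: [-4.8, 0.7, 4.4]
opening: 0.086
```

```bash
python3 -c "
from h import *
plan((643,235.7,121.2),2.3)"
```

```text
t 13.85 eef [642.2 235.7 119.9] F [-4.8  0.7  4.4] M [-0.02  1.06  0.07] y-ang -19.7 tilt [-0.001  0.    -1.   ] open 0.086 q6 0.6
linear [-0.0027  0.0015 -0.0005] n>= 0.03
turn deg world ccw 21.99 scaled turn (about tool x down => -) -0.1222
```

>>> carry_out([
  [0.0005,-0.001,0],
  [0,0,0],
], grip=[1,1], turn=[0.014,0])

```text
t: 14.05
eef_pos: [642.1, 235.8, 119.7]
tcp_rot: [2.09, 1.571, 0.131]
ft_force: [-3.7, -0.4, 3.9]
opening: 0.082
```

>>> carry_out([
  [0.0005,0,0],
  [0,0,0],
], grip=[1,1], turn=[0.014,0])

```text
t: 14.25
eef_pos: [642.0, 235.9, 119.5]
tcp_rot: [-2.909, 1.571, 1.372]
ft_force: [-2.4, -0.6, 4.0]
opening: 0.084
```

```bash
python3 -c "
from h import *
plan((643,235.7,121.2),2.3)"
```

```text
t 14.25 eef [642.  235.9 119.5] F [-2.4 -0.6  4. ] M [-0.01  0.88  0.1 ] y-ang -24.7 tilt [ 0.  0. -1.] open 0.084 q6 0.69
linear [-0.0034  0.002  -0.0005] n>= 0.04
turn deg world ccw 27.02 scaled turn (about tool x down => -) -0.1501
```

>>> carry_out([
  [0,0,0],
  [0,0,0],
], grip=[1,1], turn=[-0.02,0])

```text
t: 14.45
eef_pos: [642.2, 235.8, 119.1]
tcp_rot: [2.211, 1.57, 0.273]
ft_force: [-0.9, 0.8, 0.2]
opening: 0.085
```

>>> carry_out([
  [0.001,0,0],
  [0,0,0],
], grip=[1,1], turn=[-0.02,0])

```text
t: 14.65
eef_pos: [642.3, 235.8, 118.6]
tcp_rot: [1.951, 1.57, 0.073]
ft_force: [0.2, 0.5, -0.2]
opening: 0.085
```

```bash
python3 -c "
from h import *
plan((643,235.7,121.2),2.3)"
```

```text
t 14.65 eef [642.3 235.8 118.6] F [ 0.2  0.5 -0.2] M [-0.1   0.03 -0.05] y-ang -17.6 tilt [ 0.  0. -1.] open 0.085 q6 0.56
linear [-0.0052  0.0015 -0.0002] n>= 0.05
turn deg world ccw 19.87 scaled turn (about tool x down => -) -0.1104
```

>>> carry_out([
  [0.003,0,0],
  [0.003,0,0],
  [0,0,0],
], grip=[1,1,1], turn=[0,0,0])

```text
t: 14.95
eef_pos: [642.0, 235.8, 115.6]
tcp_rot: [-1.204, 1.571, -3.083]
ft_force: [0.3, 0.1, -0.5]
opening: 0.081
```

>>> carry_out([
  [0.0015,0,0],
  [0,0,0],
], grip=[1,1], turn=[0,0])

```text
t: 15.15
eef_pos: [642.0, 235.9, 115.2]
tcp_rot: [2.489, 1.571, 0.611]
ft_force: [0.6, -0.6, -0.9]
opening: 0.084
```

```bash
python3 -c "
from h import *
plan((643,235.7,115.2),2.3)"
```

```text
t 15.15 eef [642.  235.9 115.2] F [ 0.6 -0.6 -0.9] M [-0.12  0.12  0.02] y-ang -17.6 tilt [ 0.  0. -1.] open 0.084 q6 0.56
linear [-0.      0.0019 -0.0002] n>= 0.02
turn deg world ccw 19.95 scaled turn (about tool x down => -) -0.1108
```

>>> carry_out([
  [0.001,0.001,0],
  [0,0,0],
  [0,0,0],
  [0,0,0],
  [0,0,0],
], grip=[1,1,1,1,1], turn=[-0.03,-0.03,-0.03,-0.02,0])

```text
t: 15.65
eef_pos: [642.7, 235.7, 114.9]
tcp_rot: [1.915, 1.57, 0.383]
ft_force: [0.4, 0.7, -0.3]
opening: 0.082
```

```bash
python3 -c "
from h import *
plan((643,235.7,115.2),2.3)"
```

```text
t 15.65 eef [642.7 235.7 114.9] F [ 0.4  0.7 -0.3] M [-0.02 -0.12 -0.15] y-ang 2.2 tilt [ 0.001  0.    -1.   ] open 0.082 q6 0.22
linear [-0.0007  0.0006  0.0001] n>= 0.01
turn deg world ccw 0.1 scaled turn (about tool x down => -) -0.0006
```

Straight again, with no vertical force. Press down gently.

>>> carry_out([
  [0.002,0,0],
  [0.001,0,0],
  [0,0,0],
], grip=[1,1,1], turn=[0,0,0])

```text
t: 15.95
eef_pos: [642.7, 235.8, 113.3]
tcp_rot: [1.853, 1.57, 0.319]
ft_force: [0.4, -0.0, 2.0]
opening: 0.081
```

```bash
python3 -c "
from h import *
plan((643,235.7,106),2.3)"
```

```text
t 15.95 eef [642.7 235.8 113.3] F [ 0.4 -0.   2. ] M [-0.06 -0.17 -0.07] y-ang 2.1 tilt [ 0.001  0.    -1.   ] open 0.081 q6 0.22
linear [0.0146 0.0007 0.0002] n>= 0.15
turn deg world ccw 0.18 scaled turn (about tool x down => -) -0.001
```

>>> carry_out([
  [0.004,0,0],
  [0.004,0,0],
  [0.003,0,0],
  [0,0,0],
], grip=[1,1,1,1], turn=[0,0,0,0])

```text
t: 16.35
eef_pos: [642.1, 235.6, 107.0]
tcp_rot: [-1.408, 1.57, -2.941]
ft_force: [0.8, -0.4, -0.7]
opening: 0.083
```

>>> carry_out([
  [0.003,0,0],
  [0.002,0,0],
  [0,0,0],
  [0,0,0],
], grip=[1,1,1,1], turn=[0,0,0,0])

```text
t: 16.75
eef_pos: [642.2, 235.7, 105.6]
tcp_rot: [-1.579, 1.57, -3.112]
ft_force: [-1.8, -0.9, 3.6]
opening: 0.084
```

```bash
python3 -c "
from h import *
plan((643,235.7,105.7),2.3)"
```

```text
t 16.75 eef [642.2 235.7 105.6] F [-1.8 -0.9  3.6] M [-0.22  0.51  0.02] y-ang 2.2 tilt [-0. -0. -1.] open 0.084 q6 0.22
linear [-0.0002  0.0016  0.0001] n>= 0.02
turn deg world ccw 0.13 scaled turn (about tool x down => -) -0.0007
```

>>> carry_out([
  [0,0,0],
  [0,0,0],
  [0,0,0],
  [0,0,0],
  [0,0,0],
], grip=[1,1,1,1,1], turn=[0.03,0.03,0.03,0.03,0.03])

```text
t: 17.25
eef_pos: [642.0, 235.9, 105.6]
tcp_rot: [-1.448, 1.57, 2.828]
ft_force: [-2.9, 0.9, 5.7]
opening: 0.083
```

>>> carry_out([
  [0,0,0],
  [0,0,0],
  [0,0,0],
  [0,0,0],
  [0,0,0],
], grip=[1,1,1,1,1], turn=[0.03,0.03,0.03,0.03,0.03])

```text
t: 17.75
eef_pos: [641.6, 236.4, 105.6]
tcp_rot: [-1.091, 1.569, 2.713]
ft_force: [-5.6, 4.2, 6.9]
opening: 0.084
```

```bash
python3 -c "
from h import *
plan((642.6,235.7,105.7),-87.7)"
```

```text
t 17.75 eef [641.6 236.4 105.6] F [-5.6  4.2  6.9] M [0.74 1.3  0.09] y-ang -52.0 tilt [-0.002  0.001 -1.   ] open 0.084 q6 1.16
linear [-0.0001  0.0023 -0.0008] n>= 0.02
turn deg world ccw -35.66 scaled turn (about tool x down => -) 0.1981
```

>>> carry_out([
  [0,-0.0018,0],
  [0,0,0],
  [0,0,0],
  [0,0,0],
  [0,0,0],
], grip=[1,1,1,1,1], turn=[0.03,0.03,0.03,0.03,0.03])

```text
t: 18.25
eef_pos: [641.2, 237.1, 105.6]
tcp_rot: [-0.781, 1.569, 2.551]
ft_force: [-4.8, 3.7, 6.0]
opening: 0.084
```

>>> carry_out([
  [0,0,0],
  [0,0,0],
  [0,0,0],
  [0,0,0],
], grip=[1,1,1,1], turn=[0.025,0.015,0,0])

```text
t: 18.65
eef_pos: [641.2, 237.3, 105.7]
tcp_rot: [-0.857, 1.569, 2.354]
ft_force: [-4.2, 4.5, 5.9]
opening: 0.086
```

```bash
python3 -c "
from h import *
plan((642.6,235.7,105.7),-87.7)"
```

```text
t 18.65 eef [641.2 237.3 105.7] F [-4.2  4.5  5.9] M [0.93 1.09 0.07] y-ang -86.0 tilt [-0.001  0.001 -1.   ] open 0.086 q6 1.76
linear [-0.      0.0034 -0.0026] n>= 0.04
turn deg world ccw -1.67 scaled turn (about tool x down => -) 0.0093
```

>>> carry_out([
  [0,-0.0012,0.0012],
  [0,0,0],
  [0,0,0],
], grip=[1,1,1], turn=[0.015,0.015,0])

```text
t: 18.95
eef_pos: [641.0, 237.5, 105.6]
tcp_rot: [-1.41, 1.57, 1.706]
ft_force: [-3.1, 2.6, 5.8]
opening: 0.082
```

```bash
python3 -c "
from h import *
plan((642.6,235.7,105.7),-87.7)"
```

```text
t 18.95 eef [641.  237.5 105.6] F [-3.1  2.6  5.8] M [0.59 0.71 0.07] y-ang -91.5 tilt [-0.     0.001 -1.   ] open 0.082 q6 1.85
linear [-0.0001  0.0035 -0.0033] n>= 0.05
turn deg world ccw 3.76 scaled turn (about tool x down => -) -0.0209
```

>>> carry_out([
  [0,0,0],
  [0,0,0],
], grip=[1,1], turn=[0.01,0])

```text
t: 19.15
eef_pos: [641.0, 237.5, 105.6]
tcp_rot: [-1.392, 1.57, 1.694]
ft_force: [-1.3, 4.0, 5.9]
opening: 0.084
```

```bash
python3 -c "
from h import *
plan((642.6,235.7,105.7),-87.7)
im=cams.read_camera('wrist');cv2.imwrite('pics/wend.png',im);w=cams.camera_info('wrist')
print(proj(w,[(642.5,236.3,79),(582,234,60)]))"
```

```text
t 19.15 eef [641.  237.5 105.6] F [-1.3  4.   5.9] M [0.68 0.71 0.02] y-ang -93.2 tilt [-0.     0.001 -1.   ] open 0.084 q6 1.88
linear [-0.0001  0.0035 -0.0034] n>= 0.05
turn deg world ccw 5.51 scaled turn (about tool x down => -) -0.0306
[[318.56237464 241.53019134]
 [326.39035675 307.59234561]]
```

>>> carry_out([
  [0,0,0],
  [0,0,0],
  [0,0,0],
], grip=[1,1,1], turn=[0.01,0,0])

```text
t: 19.5
eef_pos: [641.0, 237.6, 105.6]
tcp_rot: [-1.397, 1.57, 1.658]
ft_force: [-2.9, 3.5, 5.7]
opening: 0.083
```

```bash
python3 -c "
from h import *
plan((642.6,235.7,105.7),-87.7)"
```

```text
t 19.5 eef [641.  237.6 105.6] F [-2.9  3.5  5.7] M [0.67 0.69 0.07] y-ang -95.0 tilt [-0.     0.001 -1.   ] open 0.083 q6 1.91
linear [-0.0001  0.0035 -0.0035] n>= 0.05
turn deg world ccw 7.26 scaled turn (about tool x down => -) -0.0403
```

>>> carry_out([
  [0,0,0],
  [0,0,0],
  [0,0,0],
], grip=[1,1,1], turn=[0.01,0,0])

```text
t: 19.8
eef_pos: [641.0, 237.6, 105.6]
tcp_rot: [-1.489, 1.57, 1.535]
ft_force: [-2.0, 3.9, 5.4]
opening: 0.08
```

```bash
python3 -c "
from h import *
plan((642.6,235.7,105.7),-87.7)
t=cams.read_camera('top');cv2.imwrite('pics/tend.png',t);s=cams.read_camera('side');cv2.imwrite('pics/send.png',s)
w=cams.read_camera('wrist')
im=np.zeros((600,800,3),np.uint8)
im[:300,:400]=cv2.resize(t[165:225,235:315],(400,300),interpolation=2)
im[:300,400:]=cv2.resize(s[180:240,230:310],(400,300),interpolation=2)
im[300:,:480]=cv2.resize(w[200:350,200:440],(480,300),interpolation=2)
cv2.imwrite('pics/end1.png',im)"
```

```text
t 19.8 eef [641.  237.6 105.6] F [-2.   3.9  5.4] M [0.79 0.71 0.26] y-ang -96.7 tilt [ 0.     0.001 -1.   ] open 0.08 q6 1.95
linear [-0.0001  0.0035 -0.0036] n>= 0.05
turn deg world ccw 9.04 scaled turn (about tool x down => -) -0.0502
```

View pics/end1.png

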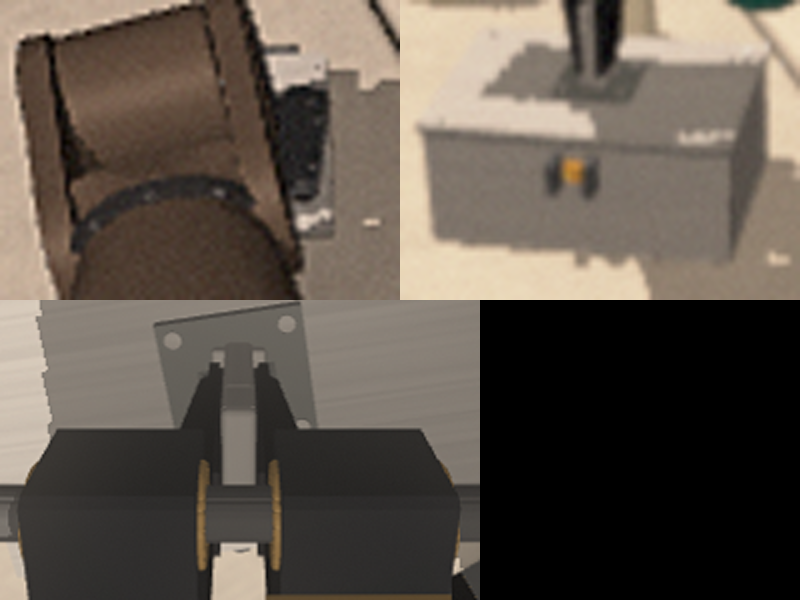

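M_z rose from 0.07 to 0.26 N m over the last step, so the plug is against its quarter-turn stop. The picture shows the collar flat on the plate, the head gripped, and the bolt at crop (573,172) drawn in. A little more holding turn, then check that it stays.

>>> carry_out([
  [0,0,0],
  [0,0,0],
  [0,0,0],
  [0,0,0],
  [0,0,0],
], grip=[1,1,1,1,1], turn=[0.003,0,0,0,0])

```text
t: 20.45
eef_pos: [641.0, 237.7, 105.6]
tcp_rot: [-1.449, 1.57, 1.566]
ft_force: [-3.0, 3.7, 5.1]
opening: 0.085
```

>>> carry_out([
  [0,0,0],
  [0,0,0],
  [0,0,0],
  [0,0,0],
  [0,0,0],
], grip=[1,1,1,1,1], turn=[0,0,0,0,0])

```text
t: 20.95
eef_pos: [641.0, 237.7, 105.6]
tcp_rot: [-1.495, 1.57, 1.52]
ft_force: [-3.2, 4.0, 5.3]
opening: 0.082
```

```bash
python3 -c "
from h import *
plan((642.6,235.7,105.7),-87.7)
st=env.state()
print(env.job_done())"
```

```text
t 20.95 eef [641.  237.7 105.6] F [-3.2  4.   5.3] M [0.84 0.68 0.35] y-ang -97.3 tilt [ 0.     0.001 -1.   ] open 0.082 q6 1.96
linear [-0.0001  0.0035 -0.0036] n>= 0.05
turn deg world ccw 9.56 scaled turn (about tool x down => -) -0.0531
the job is handed in; nothing more can be done
None
```

I took the rectangular-headed key from the -y slot of the stand, pushed it into the lock and rocked it past both sticky discs until the collar sat down. I then turned it clockwise to the stop and handed in at about 21 s, still gripping and holding it turned. I did not touch the round-headed key, the red key or the other things.

**Last checks:**
- **Seated:** the gripper height was 105.6 mm against 105.7 mm expected for home, with about 5 N down. The wrist picture shows the collar on the face plate.
- **Turned:** the gripper went round about 99.5° from the keyhole line: a quarter turn plus up to about 6° of play, the rest measuring error or give. The turning moment rose from 0.07 to 0.35 N m, so the plug is against its stop.
- **Held:** position and grip stayed steady over the last second, with the opening at 0.082, which matches the 8 mm head.

**Less certain:**
- The side force on the key was still 4–5 N at the end, from a small centring error.
- The second disc let the key in only after I turned back a few degrees, because friction was holding it.
- The bolt looked drawn in the side picture, but it is only a few pixels across. I did not look back at the stand after taking the key.

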